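# Seat an injector under the retaining blocks of its holding fixture

## Task

Take the injector that lies alone on the bare bench (not one of those on the black mat) and lay it flat, side port up, on the plate of the steel holding fixture, then slide it sideways under the overhanging toes of the two retaining blocks until it is fully home against their uprights, its thick middle in the gap between the blocks and one end under each toe. Let go of it there, and leave the brush and the reamer where they lie.

Things in the scene. Friction and masses are not known exactly. Their poses are not given: they have to be found in the camera images.
- injector_mid (a point): Pale metal injector, 181 mm long (own y), 25 mm thick round body, 0.5 kg, side port up (z) to 48 mm, lying on the bare bench, yaw within 0.6 rad. Point: centre of mass, on the axis, 12.5 mm above its underside; grip here, closing along own x. Along y from here: body -49..+54 mm, 16.5 mm thick neck to -82, nozzle tip to -104; black connector 19 wide, 16 high to +77.
- fixture: Fixed. Plate 110 (x) x 210 (y) x 10 mm, origin under its centre, x points to the uprights, -x side open, yaw within 0.3 rad. Two steel L-blocks at y = +-56 to +-80 mm, empty gap between. Uprights' front faces at x = +33, 14 thick; toes overhang from them to x = -1 mm, underside z = 44 (34 above the plate), top 56, screw heads 58. Pockets under the toes open to -x and sideways.
- seat (a point): Where injector_mid lies when the injector is fully home: fixture x = +22 mm, y = 0, z = 22.5 mm (12.5 above the plate). Axes as the fixture's: x points into the pockets; the injector's long axis lies along y, either end on either side.
- brush_mid (a point): Bystander: a brass wire brush with a wooden handle, 210 mm long, 26 mm high, lying loose on the bench to the right of the fixture; point at its middle, long axis along its y. Leave it.
- reamer_mid (a point): Bystander: a thin black hand reamer, 141 mm long, 13 mm thick, lying loose on the bench beyond the injector; point at its middle, long axis along its y. Leave it.

How it is judged:
By the outcome, as a careful person would: the job done as asked, in the order asked, and still so for the second after the job is handed in, with the robot touching nothing.
It also fails if it takes over 38 s, if anything falls off the work surface, if the arm or the gripper's body presses on something with over 40 N, if the wrist force passes 120 N, or if a joint passes its speed limit or range.

## Robot

A 6-joint arm with a two-finger parallel gripper is mounted at the origin on a cart in front of the work surface, level with it; the furniture and walls round the work are solid. World frame = base frame: x ahead of the robot, y to its left, z up, the work surface at z = 0. Lengths are in m, angles in degrees, forces in N, time in s.
With the tool pointing down it reaches from about 0.4 to 0.825 m from the base axis. Payload 7 kg.
Tool frame: the origin (TCP) lies midway between the tips of the shut fingers; the grasp point (between the pads) lies ctrl.tcp_to_grasp behind it (ctrl.tcp_to_grasp is the distance from the TCP to the grasp point, in m); y points along the fingers, z is the direction in which the jaws open and shut, and the axes are right-handed (so a half turn about y gives the same grasp; the last joint's range is limited). The gripper opens to 88 mm and grips with 3 to 60 N. Pads are 19 mm wide; open, the fingers measure 130 mm over their backs; the gripper's body (78 mm by 193 mm) begins 47 mm behind the grasp point.
Start: joints at [-51.675, 20.546, 0.682, 0, -70.136, -16.507], TCP at [0.251, -0.627, 0.227] pointing down, gripper open.
Joint ranges: [-176.03, 176.03], [-82.01, 121.73], [-58.28, 71.71], [-173.87, 95.51], [-174.79, -0.11], [-173.66, 173.66]. Speed limits (degrees/s): [136.94, 136.94, 172.46, 180, 180, 180].

## Interface

Orientations are given as [roll, pitch, yaw] about the fixed x, y, z axes, in that order (R = Rz(yaw) Ry(pitch) Rx(roll)).
In Python, from plant import ctrl, snapshot, silhouettes gives the robot as it stands.
- The arm moves only by the shell command python3 -m pendant 'ROWS'. ROWS is JSON, a list that holds one entry, the list of rows, each a list of 7 numbers: the shift along the tool's x, y, z in cm, then the turn, a rotation vector about the tool's x, y, z in degrees, then the opening, from 0 (shut) to 1 (fully open). In form: [[[x, y, z, rx, ry, rz, hand], ...]]. A call has 1 to 12 rows; each row shifts and turns the commanded pose from where the row before left it, along the tool's axes as they then stand; what a row does not reach is not made up. A row lasts 1/12 s, in which the tool goes at most 41.7 mm and 7.16 degrees, less where a joint would pass 70% of its speed; a pose out of reach is approached as far as the arm can. A call with a gripper value outside its range is refused whole. The fingers move at their own pace and stop on an object; the grip force is fixed at half the most. Time passes only in rows, so rows that do not move let the fingers close. It gives the time, the measured TCP pose, the force and the opening at its end, in the units of the state.
- ctrl.get_obs(): the state, without advancing time (a new reading comes with each control period).
- snapshot(name): name is "side" or "top" or "wrist"; returns a dict with "image" (400x640x3 uint8, red, green, blue), "camera_matrix" (3x3 intrinsics, pixels), "eye" and "orientation" of the camera in the world; the wrist camera has in their place "mount" (4x4, takes a point from camera to tool coordinates, whose origin is the TCP and whose axes are the tool frame's). Camera axes: x right, y down, z forward; pixel columns grow to the right and rows downward; lengths in m; the calibration is good to about 2 mm. A picture is of the moment at which its call begins: read the wrist's pose just before it. There is no depth.
- ctrl.close_job(): hands the job in, once; it reports no verdict.
Trained networks look in a picture, given as the dict that the camera call returned (one of the last four; its "shot" number tells which), for a name from the list of things; names that differ only in an ending like _2 or _b are one class to them, and where a whole thing is asked for, a point or a joint stands for the part that bears it (a point fixed in the world has none). Each returns a list of dicts, best first, with "confidence" (0 to 1); they miss things now and then, are a little off and sometimes report something else, mostly with a low value. They report only what shows in the picture. A call takes as long as a camera call.
- silhouettes(picture, thing): "mask" (400x640 bool, what is visible of it) and "bbox" ([left, top, width, height] in pixels, round what is visible of it).
The state is a dict: "clock": time; "joint_pos": joint angles; "qvel": joint speeds; "tau": joint torques, N m; "tool_pos": TCP position; "orientation": TCP orientation; "force": force on the tool from outside, world axes, zero at the start; "moment": the same for the moment, N m; "opening": finger opening in m.
Only numpy, scipy, OpenCV 4.12 (cv2) and the standard library are available. Lean on these libraries where they do the work, as an engineer would, in place of code of your own. Each camera call takes 0.05 s, during which the arm holds its last target.

## Working session

There is one attempt and no reset: what is moved stays moved. The work goes in short steps, Python scripts to look and compute and a shell command to move; the robot and the scene stay as the last step left them, time stands still between calls to the robot, and variables do not carry over. Pictures are saved under pics/ and viewed, and the job is handed in when it is done.

```bash
mkdir -p pics; ls
cat > h.py <<'E'
import numpy as np, cv2
from plant import ctrl, snapshot, silhouettes
from scipy.spatial.transform import Rotation as R
def save(s,n): cv2.imwrite('pics/'+n+'.png', s['image'][:,:,::-1])
E
python3 - <<'E'
from h import *
o=ctrl.get_obs(); print(o, ctrl.tcp_to_grasp)
for n in('side','top','wrist'):
    s=snapshot(n); save(s,n+'0')
    print(n,{k:v for k,v in s.items() if k!='image'})
    for t in('injector_mid','fixture','brush_mid','reamer_mid'):
        for d in silhouettes(s,t): print(t,d['confidence'],d['bbox'])
E
```

```text
pics
{'clock': 0.0, 'joint_pos': array([-5.16729127e+01,  2.05909172e+01,  6.35272994e-01, -2.19516851e-02,
       -7.01328825e+01, -1.65070457e+01]), 'qvel': array([ 0.01839744, -0.08748147, -0.16351404,  0.00321107,  0.00369677,
        0.12066728]), 'tau': array([ 3.79301548e-05, -5.82715273e+01,  2.93050021e+01,  6.99712828e+00,
        6.71576199e-03, -1.45477657e-04]), 'tool_pos': array([ 0.25071481, -0.62621198,  0.22563413]), 'orientation': array([-8.99092579e+01,  5.37053833e-03,  2.18125699e+01]), 'force': array([-0.09330993, -0.54891323, -0.24588097]), 'moment': array([ 0.01374714,  0.00106164, -0.03669203]), 'opening': 0.08790819559076092} 0.0188
side {'camera_matrix': array([[405.46259126,   0.        , 315.63370162],
       [  0.        , 405.46259126, 201.7927716 ],
       [  0.        ,   0.        ,   1.        ]]), 'eye': array([0.28601136, 0.99933197, 0.50562432]), 'orientation': array([-110.48986478,    1.51263011, -166.3336904 ]), 'shot': 1}
injector_mid 0.75 [301.4, 242.1, 20.4, 37.1]
fixture 0.97 [315.5, 181.9, 47.8, 38.6]
brush_mid 0.45 [345.7, 174.8, 16.9, 20
[... 327 characters left out ...]
41,  -88.6318967 ]), 'shot': 2}
injector_mid 0.67 [185.7, 206.5, 61.7, 32.0]
brush_mid 0.98 [419.8, 226.0, 84.9, 14.2]
reamer_mid 0.8 [180.6, 160.5, 57.9, 7.9]
wrist {'camera_matrix': array([[296.44937655,   0.        , 320.46377936],
       [  0.        , 296.44937655, 198.56814972],
       [  0.        ,   0.        ,   1.        ]]), 'mount': array([[-5.22197903e-04,  9.59694734e-01,  2.81044028e-01,
        -7.52227519e-02],
       [ 5.60489261e-04, -2.81043741e-01,  9.59694796e-01,
        -1.59274013e-01],
       [ 9.99999707e-01,  6.58672769e-04, -3.91138140e-04,
        -1.45502970e-04],
       [ 0.00000000e+00,  0.00000000e+00,  0.00000000e+00,
         1.00000000e+00]]), 'shot': 3}
```

View pics/top0.png

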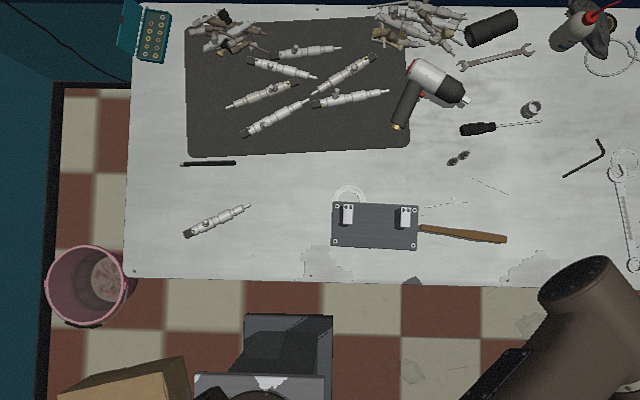

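View pics/side0.png

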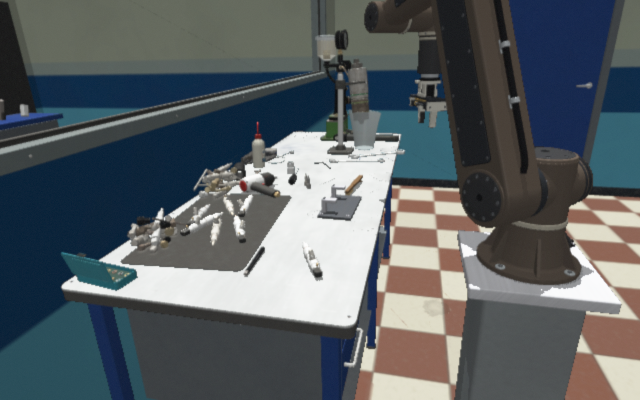

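View pics/wrist0.png

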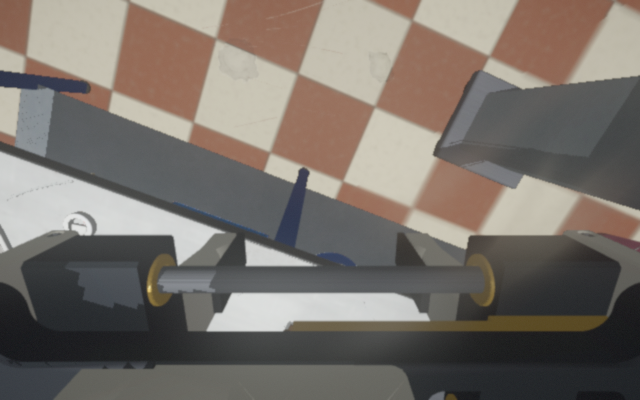

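```bash
cat >> h.py <<'E'
def cam(s,o=None):
    K=s['camera_matrix']
    if 'eye' in s: return K,R.from_euler('xyz',s['orientation'],degrees=True).as_matrix(),np.array(s['eye'])
    Rt=R.from_euler('xyz',o['orientation'],degrees=True).as_matrix()
    M=s['mount']; return K,Rt@M[:3,:3],Rt@M[:3,3]+o['tool_pos']
def ray(c,p):
    K,Rw,e=c; d=Rw@np.linalg.inv(K)@np.array([p[0],p[1],1.]); return e,d/np.linalg.norm(d)
def onz(c,p,z):
    e,d=ray(c,p); return e+d*(z-e[2])/d[2]
def proj(c,X):
    K,Rw,e=c; q=K@(Rw.T@(np.asarray(X)-e)); return q[:2]/q[2]
def tri(rs):
    A=np.zeros((3,3));b=np.zeros(3)
    for e,d in rs:
        P=np.eye(3)-np.outer(d,d);A+=P;b+=P@e
    X=np.linalg.solve(A,b); return X,[np.linalg.norm((np.eye(3)-np.outer(d,d))@(X-e)) for e,d in rs]
def pca(m):
    ys,xs=np.nonzero(m); P=np.c_[xs,ys].astype(float); c=P.mean(0); u,s,v=np.linalg.svd(P-c,full_matrices=False); t=(P-c)@v[0]
    return c,v[0],t.min(),t.max(),c+v[0]*t.min(),c+v[0]*t.max()
E
python3 - <<'E'
from h import *
t=snapshot('top');s=snapshot('side');cs={}
for n,S in(('top',t),('side',s)):
    cs[n]=cam(S)
    big=cv2.resize(S['image'][150:290,160:520] if n=='top' else S['image'][160:290,230:400],None,fx=2 if n=='top' else 4,fy=2 if n=='top' else 4,interpolation=cv2.INTER_CUBIC)
    cv2.imwrite(f'pics/{n}z.png',big[:,:,::-1])
    for th in('injector_mid','reamer_mid','fixture','brush_mid'):
        for d in silhouettes(S,th)[:2]:
            p=pca(d['mask']); print(n,th,d['confidence'],p[0],p[4],p[5], [onz(cs[n],q,0.0125).round(4) for q in (p[0],p[4],p[5])])
for px in((333,203),(417,206),(417,249),(333,245)): print(onz(cs['top'],px,.01))
E
```

```text
top reamer_mid 0.52 [207.71428571 162.88979592] [234.00187636 162.05939935] [179.99259222 163.76549424] [array([0.6668, 0.142 , 0.0125]), array([0.6702, 0.0764, 0.0125]), array([0.6632, 0.2113, 0.0125])]
top fixture 0.56 [374.09917141 225.32729156] [330.59519805 222.69812325] [417.21275981 227.9328669 ] [array([ 0.5214, -0.2736,  0.0125]), array([ 0.5253, -0.167 ,  0.0125]), array([ 0.5175, -0.3788,  0.0125])]
top brush_mid 0.88 [466.12084592 233.48338369] [419.89950699 226.68304239] [506.23752349 239.38557314] [array([ 0.5068, -0.4975,  0.0125]), array([ 0.5207, -0.3853,  0.0125]), array([ 0.4948, -0.5944,  0.0125])]
side injector_mid 0.55 [311.62582781 259.52317881] [303.3599389 241.8318266] [319.44533792 276.25915346] [array([0.5224, 0.1249, 0.0125]), array([0.5696, 0.0315, 0.0125]), array([0.4847, 0.1997, 0.0125])]
side reamer_mid 0.68 [253.26724138 261.00862069] [262.88492187 246.92143324] [244.27125922 274.18519555] [array([0.6652, 0.1603, 0.0125]), array([0.6691, 0.0816, 0.0125]), array([0.662 , 0.225 , 0.0125])]
side fixture 0.82 [338.24894068 204.72033898] [316.82090037 207.80245687] [359.66734136 201.63960762] [array([ 0.5279, -0.2656,  0.0125]), array([ 0.5931, -0.2252,  0.0125]), array([ 0.4607, -0.3073,  0.0125])]
side brush_mid 0.55 [352.97005988 184.20359281] [361.30457166 174.40828258] [344.78805659 193.81966423] [array([ 0.5129, -0.4952,  0.0125]), array([ 0.4986, -0.6317,  0.0125]), array([ 0.525 , -0.3789,  0.0125])]
[ 0.57401509 -0.1717766   0.01      ]
[ 0.57127889 -0.37803997  0.01      ]
[ 0.46615744 -0.3792822   0.01      ]
[ 0.470873   -0.17410463  0.01      ]
```

```bash
cat > plan.py <<'E'
import sys
from h import *
# target x y z yaw -> shift in tool axes (cm), with yaw change
o=ctrl.get_obs(); Rt=R.from_euler('xyz',o['orientation'],degrees=True)
x,y,z,yaw=map(float,sys.argv[1:5])
T=R.from_euler('xyz',[-90,0,yaw],degrees=True)
d=np.array([x,y,z])-o['tool_pos']
print('now',o['clock'],o['tool_pos'].round(4),o['orientation'].round(2),'j',o['joint_pos'].round(1),'F',o['force'].round(1),'op',round(o['opening'],4))
print('rotvec(tool,now)',(Rt.inv()*T).as_rotvec(degrees=True).round(2),'shift cm before turn',(Rt.inv().apply(d)*100).round(2),'after turn',(T.inv().apply(d)*100).round(2))
E
python3 -m pendant '[[[0,0,0,0,-6.8,0,1],[0,0,0,0,-6.8,0,1],[0,0,0,0,-6.8,0,1],[0,0,0,0,-6.8,0,1],[0,0,0,0,-6.8,0,1],[0,0,0,0,-6.8,0,1],[0,0,0,0,-6.8,0,1],[0,0,0,0,-6.8,0,1],[0,0,0,0,-6.8,0,1],[0,0,0,0,-6.8,0,1]]]'
python3 plan.py .52 -.19 .226 90
```

```text
clock: 2.08
tool_pos: [0.2509, -0.6266, 0.2265]
orientation: [-90.0, -0.0, 90.2]
force: [0.5, -0.9, -0.5]
opening: 0.0877
now 2.0833 [ 0.2509 -0.6266  0.2265] [-90.    -0.    90.16] j [-51.7  20.5   0.7  -0.  -70.1  51.8] F [ 0.5 -0.9 -0.5] op 0.0877
rotvec(tool,now) [-0.    0.16  0.  ] shift cm before turn [ 43.59   0.06 -27.03] after turn [ 43.66   0.05 -26.91]
```

View pics/topz.png

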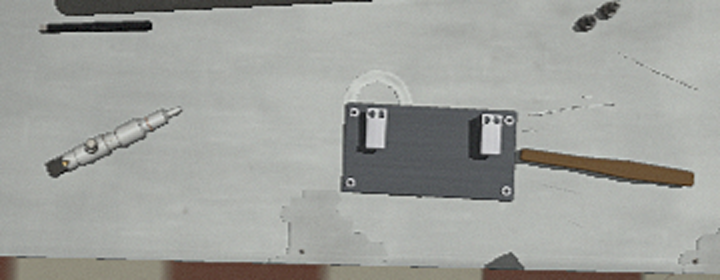

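```bash
python3 -m pendant '[[[1.5,0,-1,0,0,0,1],[3.5,0,-2.1,0,0,0,1],[3.5,0,-2.1,0,0,0,1],[3.5,0,-2.1,0,0,0,1],[3.5,0,-2.1,0,0,0,1],[3.5,0,-2.1,0,0,0,1],[3.5,0,-2.1,0,0,0,1],[3.5,0,-2.1,0,0,0,1],[3.5,0,-2.1,0,0,0,1],[3.5,0,-2.1,0,0,0,1],[3.5,0,-2.1,0,0,0,1],[3.5,0,-2.1,0,0,0,1]]]'
python3 -m pendant '[[[3.2,0,-2.3,0,0,0,1],[0,0,0,0,0,0,1],[0,0,0,0,0,0,1]]]'
python3 - <<'E'
from h import *
o=ctrl.get_obs();s=snapshot('wrist');save(s,'w1');np.savez('w1.npz',**{k:v for k,v in s.items()},tp=o['tool_pos'],orr=o['orientation'])
d=silhouettes(s,'fixture')
for q in d: print(q['confidence'],q['bbox'])
print(o['tool_pos'],o['orientation'],o['qvel'])
E
```

```text
clock: 3.08
tool_pos: [0.4938, -0.2255, 0.227]
orientation: [-90.1, 0.0, 89.8]
force: [1.2, -0.6, 0.1]
opening: 0.0876
clock: 3.33
tool_pos: [0.5173, -0.1936, 0.2265]
orientation: [-90.0, -0.0, 90.0]
force: [-0.5, -0.7, -0.9]
opening: 0.0877
[ 0.51727381 -0.19364926  0.22649346] [-8.99995089e+01 -1.10012882e-03  9.00216767e+01] [-2.69640135 -0.62016421 -0.85433912  0.09409891 -0.23559802  1.02134752]
```

View pics/w1.png

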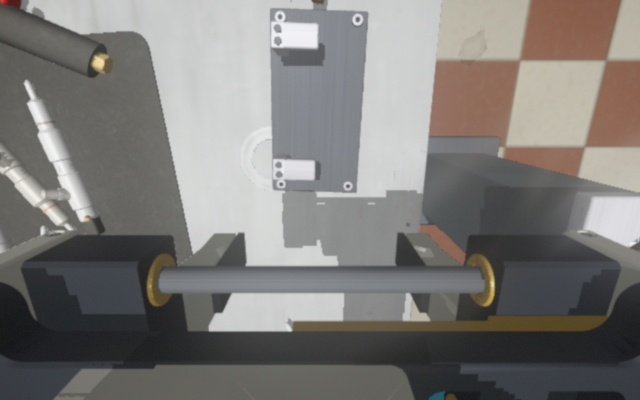

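Run:
```python
from h import *
im=np.load('w1.npz')['image'][0:200,250:390]
cv2.imwrite('pics/w1z.png',cv2.resize(im[:,:,::-1],None,fx=3,fy=3,interpolation=cv2.INTER_CUBIC))
im=cv2.imread('pics/top0.png')[190:260,320:520]
cv2.imwrite('pics/topzz.png',cv2.resize(im,None,fx=4,fy=4,interpolation=cv2.INTER_CUBIC))
```

```text
(no output)
```

View pics/w1z.png

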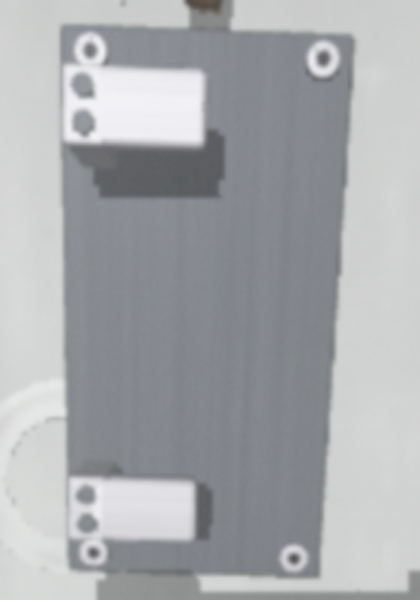

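View pics/topzz.png

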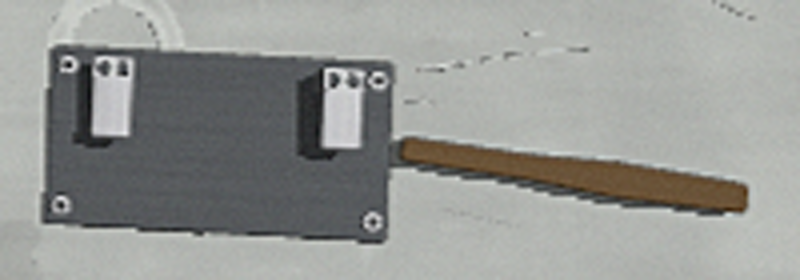

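```bash
cat > fit.py <<'E'
from h import *
from scipy.optimize import least_squares
w=dict(np.load('w1.npz')); cw=cam({k:w[k] for k in('camera_matrix','mount')},dict(tool_pos=w['tp'],orientation=w['orr']))
t=snapshot('top'); ct=cam(t)
def W(u,v): return np.array([u/3+250-.33,v/3-.33])
def T(u,v): return np.array([u/4+320-.375,v/4+190-.375])
a,b=.055,.105
OW=[((a,-b,.01),W(61,25)),((-a,-b,.01),W(354,36)),((-a,b,.01),W(320,577)),((a,b,.01),W(70,571)),
((-.001,-.08,.056),W(206,70)),((-.001,-.056,.056),W(206,146)),((.047,-.08,.056),W(64,65)),((.047,-.056,.056),W(63,144)),
((-.001,.056,.056),W(196,480)),((-.001,.08,.056),W(195,540)),((.047,.056,.056),W(70,478)),((.047,.08,.056),W(72,540))]
OT=[((a,b,.01),T(50,45)),((a,-b,.01),T(394,61)),((-a,-b,.01),T(385,242)),((-a,b,.01),T(41,222)),
((-.001,.08,.056),T(92,136)),((-.001,.056,.056),T(131,136)),((-.001,-.056,.056),T(322,148)),((-.001,-.08,.056),T(362,149))]
def X(p,q): return R.from_euler('z',p[3]).apply(q)+p[:3]
def res(p,sets): return np.concatenate([proj(c,X(p,q))-u for c,O in sets for q,u in O])
for n,sets in(('wrist',[(cw,OW)]),('top',[(ct,OT)]),('both',[(cw,OW),(ct,OT)])):
    r=least_squares(res,[.52,-.275,0,0],args=(sets,)); print(n,r.x[:3].round(4),np.degrees(r.x[3]).round(2),'rms px',np.sqrt((r.fun**2).mean()).round(2))
    print(r.fun.reshape(-1,2).round(1).tolist())
E
python3 fit.py
```

```text
wrist [ 0.5229 -0.2743 -0.0018] -1.55 rms px 0.46
[[-0.5, -0.0], [0.2, -0.6], [-0.1, 0.2], [-0.2, -0.1], [0.5, -0.1], [-0.1, 1.2], [-0.5, 0.0], [0.3, 0.4], [0.6, -0.3], [0.5, 0.6], [-0.2, -0.8], [-0.5, -0.5]]
top [ 0.5219 -0.2741  0.0017] -1.7 rms px 0.34
[[0.5, -0.4], [0.1, 0.1], [0.5, -0.2], [0.4, 0.2], [-0.7, -0.2], [-0.3, 0.4], [-0.4, -0.1], [-0.2, 0.2]]
both [ 0.5228 -0.2743 -0.0016] -1.56 rms px 0.45
[[-0.4, -0.1], [0.3, -0.6], [-0.0, 0.2], [-0.2, -0.1], [0.7, -0.1], [0.0, 1.1], [-0.4, -0.0], [0.4, 0.3], [0.7, -0.3], [0.6, 0.6], [-0.1, -0.8], [-0.4, -0.5], [0.6, -0.5], [-0.1, -0.3], [0.4, -0.7], [0.6, -0.1], [-0.6, -0.4], [-0.2, 0.1], [-0.5, -0.5], [-0.3, -0.3]]
```

```bash
python3 plan.py .486 .19 .226 117
```

```text
now 3.4833 [ 0.5157 -0.196   0.2265] [-89.98   0.    89.79] j [ -0.5   9.  -15.    0.  -66.    0.3] F [-0.2 -0.2 -0.9] op 0.0876
rotvec(tool,now) [-2.000e-02 -2.721e+01  0.000e+00] shift cm before turn [38.59  0.05  3.11] after turn [ 35.74   0.05 -14.87]
```

```bash
python3 -m pendant '[[[0,0,0,0,-6.8,0,1],[0,0,0,0,-6.8,0,1],[0,0,0,0,-6.8,0,1],[0,0,0,0,-6.8,0,1],[3.6,0,-1.5,0,0,0,1],[3.6,0,-1.5,0,0,0,1],[3.6,0,-1.5,0,0,0,1],[3.6,0,-1.5,0,0,0,1],[3.6,0,-1.5,0,0,0,1],[3.6,0,-1.5,0,0,0,1],[3.6,0,-1.5,0,0,0,1],[3.6,0,-1.5,0,0,0,1]]]'
python3 -m pendant '[[[3.6,0,-1.5,0,0,0,1],[3.3,0,-1.4,0,0,0,1],[0,0,0,0,0,0,1],[0,0,0,0,0,0,1],[0,0,0,0,0,0,1]]]'
python3 - <<'E'
from h import *
o=ctrl.get_obs();s=snapshot('wrist');save(s,'w2');np.savez('w2.npz',**{k:v for k,v in s.items()},tp=o['tool_pos'],orr=o['orientation'])
d=silhouettes(s,'injector_mid')
for q in d: print(q['confidence'],q['bbox'])
print(o['tool_pos'],o['orientation'],o['qvel'])
E
```

```text
clock: 4.48
tool_pos: [0.4919, 0.1159, 0.2271]
orientation: [-90.1, -0.0, 116.9]
force: [1.8, -0.9, 0.4]
opening: 0.0879
clock: 4.9
tool_pos: [0.4868, 0.1892, 0.2265]
orientation: [-90.0, 0.0, 117.0]
force: [0.6, -0.6, 0.3]
opening: 0.0875
0.84 [309.7, 18.5, 20.1, 157.7]
[0.48678532 0.18923169 0.22647506] [-8.99762053e+01  6.52059459e-03  1.16971808e+02] [-0.98323757 -0.38394239 -0.28864823  0.03289255 -0.00858854 -0.1568414 ]
```

View pics/w2.png

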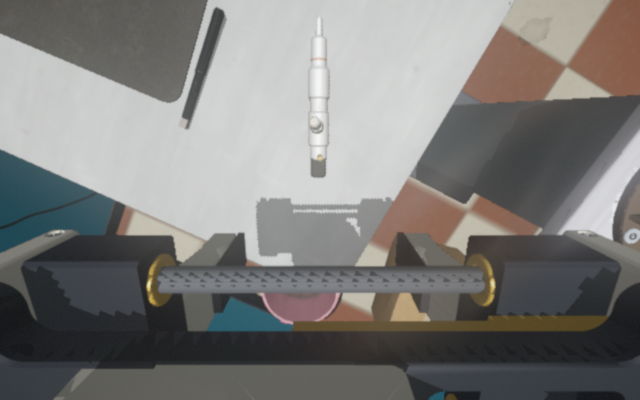

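Run:
```python
from h import *
im=np.load('w2.npz')['image'][10:190,280:360]
cv2.imwrite('pics/w2z.png',cv2.resize(im[:,:,::-1],None,fx=3.3,fy=3.3,interpolation=cv2.INTER_CUBIC))
im=cv2.imread('pics/top0.png')[195:245,175:265]
cv2.imwrite('pics/topi.png',cv2.resize(im,None,fx=8,fy=8,interpolation=cv2.INTER_CUBIC))
```

```text
(no output)
```

View pics/w2z.png

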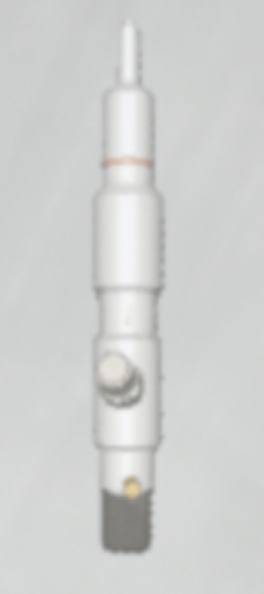

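View pics/topi.png

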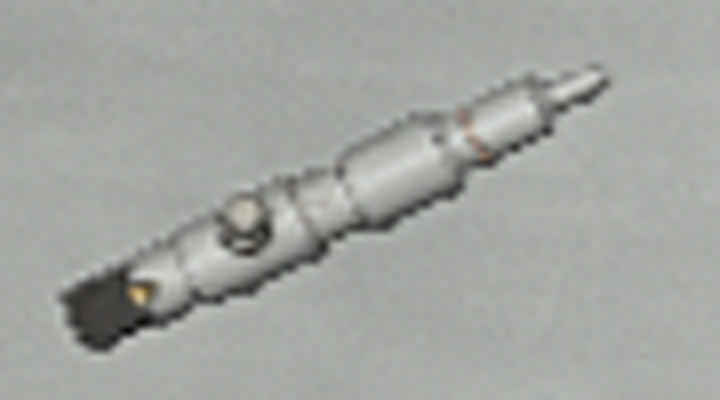

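```bash
cat > fiti.py <<'E'
from h import *
from scipy.optimize import least_squares
w=dict(np.load('w2.npz')); cw=cam({k:w[k] for k in('camera_matrix','mount')},dict(tool_pos=w['tp'],orientation=w['orr']))
t=snapshot('top'); ct=cam(t)
def W(u,v): return np.array([u/3.3+280-.35,v/3.3+10-.35])
def T(u,v): return np.array([u/8+175-.44,v/8+195-.44])
# points: (y) on axis z=h
n=np.array
OW=[((0,-.104,0),W(129,18)),((0,-.082,0),W(129,88)),((0,.077,-.0045),W(126,552))]
OT=[((0,-.104,0),T(606,76)),((0,-.082,0),T(540,107)),((0,.077,-.0045),T(82,325))]
def X(p,q): return R.from_euler('z',p[3]).apply(q)+p[:3]
def res(p,sets): return np.concatenate([proj(c,X(p,q))-u for c,O in sets for q,u in O])
for nm,sets in(('wrist',[(cw,OW)]),('both',[(cw,OW),(ct,OT)])):
    r=least_squares(res,[.52,.12,.0125,.45],args=(sets,)); p=r.x; print(nm,p[:3].round(4),np.degrees(p[3]).round(2),'rms',np.sqrt((r.fun**2).mean()).round(2)); print(r.fun.reshape(-1,2).round(1).tolist())
p=p.copy();p[2]=.0125
# rays ∩ axis plane: y own of features
for nm,uv in(('bodystart',(128,190)),('waist1',(128,290)),('waist2',(128,335)),('bodyend',(127,447)),('conn',(126,490)),('end',(126,552)),('tip',(129,18)),('neck',(129,88))):
    g=onz(cw,W(*uv),.0125); print(nm,R.from_euler('z',-p[3]).apply(g-p[:3]).round(4))
E
python3 fiti.py
```

```text
wrist [0.5231 0.1249 0.0201] 26.52 rms 0.38
[[0.1, -0.6], [-0.1, 0.7], [0.0, -0.1]]
both [0.5226 0.1245 0.0189] 26.58 rms 0.71
[[0.5, -0.3], [0.4, 0.9], [0.6, -0.4], [-0.1, -1.2], [0.0, -1.2], [-0.8, -0.8]]
bodystart [ 0.0007 -0.052   0.    ]
waist1 [ 0.0005 -0.0187  0.    ]
waist2 [ 0.0004 -0.0031  0.    ]
bodyend [0.0006 0.0375 0.    ]
conn [0.0009 0.0537 0.    ]
end [0.0008 0.0779 0.    ]
tip [ 0.0006 -0.1054  0.    ]
neck [ 0.0005 -0.0843  0.    ]
```

```bash
cat >> fiti.py <<'E'
print('fixed z')
for nm,sets in(('wrist',[(cw,OW)]),('top',[(ct,OT)]),('both',[(cw,OW),(ct,OT)])):
    r=least_squares(lambda q:res(np.r_[q[:2],.0125,q[2]],sets),[.52,.12,.45]); p=r.x; print(nm,p[:2].round(4),np.degrees(p[2]).round(2),'rms',np.sqrt((r.fun**2).mean()).round(2)); print(r.fun.reshape(-1,2).round(1).tolist())
E
python3 fiti.py | sed -n '/fixed/,$p'; python3 plan.py .4989 .1703 .12 116.55
```

```text
fixed z
wrist [0.5237 0.1239] 26.52 rms 1.05
[[0.1, 0.4], [-0.1, 1.2], [0.0, -2.2]]
top [0.5202 0.1251] 26.6 rms 0.18
[[0.1, -0.0], [0.2, -0.1], [-0.3, 0.1]]
both [0.523  0.1241] 26.57 rms 1.01
[[0.4, 0.9], [0.3, 1.7], [0.5, -1.9], [0.5, -1.2], [0.7, -1.2], [0.1, -1.0]]
now 5.1 [0.487  0.1889 0.2267] [-90.01  -0.   116.9 ] j [ 42.7   6.1 -18.4   0.  -65.5 -15.8] F [ 0.  -0.3  0.2] op 0.0875
rotvec(tool,now) [0.01 0.35 0.  ] shift cm before turn [-2.2  10.67 -0.22] after turn [-2.19 10.67 -0.23]
```

```bash
python3 -m pendant '[[[-0.2,3,-0.1,0,0.3,0,1],[-0.2,3.5,-0.1,0,0,0,1],[-0.2,3.5,0,0,0,0,1],[0,0.7,0,0,0,0,1],[0,0,0,0,0,0,1],[0,0,0,0,0,0,1],[0,0,0,0,0,0,1]]]'
python3 - <<'E'
from h import *
o=ctrl.get_obs();s=snapshot('wrist');save(s,'w3');np.savez('w3.npz',**{k:v for k,v in s.items()},tp=o['tool_pos'],orr=o['orientation'])
print(o['tool_pos'],o['orientation'],o['qvel'])
im=s['image'][0:240,260:380]
cv2.imwrite('pics/w3z.png',cv2.resize(im[:,:,::-1],None,fx=2.5,fy=2.5,interpolation=cv2.INTER_CUBIC))
E
```

```text
clock: 5.68
tool_pos: [0.4926, 0.1864, 0.1217]
orientation: [-90.2, -0.0, 116.7]
force: [-0.6, 0.5, -0.5]
opening: 0.0873
[0.49259813 0.18642887 0.12170191] [-9.01758765e+01 -1.07243520e-02  1.16724766e+02] [ 0.2521715  -0.49040755  0.01823893 -0.23502873  0.38174586  0.01901943]
```

View pics/w3z.png

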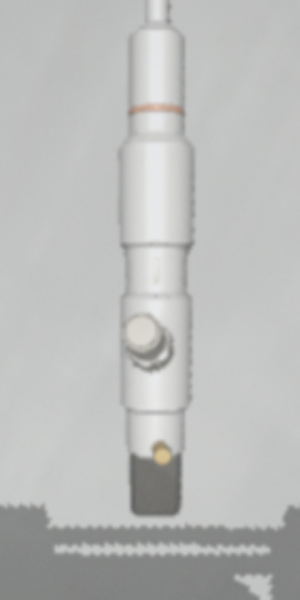

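View pics/w3.png

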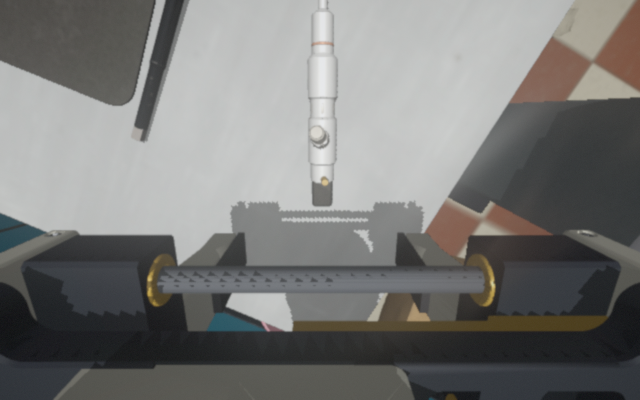

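```bash
cat > tri.py <<'E'
from h import *
def L(n):
    w=dict(np.load(n)); return cam({k:w[k] for k in('camera_matrix','mount')},dict(tool_pos=w['tp'],orientation=w['orr']))
c2,c3=L('w2.npz'),L('w3.npz')
W2=lambda u,v:np.array([u/3.3+280-.35,v/3.3+10-.35])
W3=lambda u,v:np.array([u/2.5+260-.3,v/2.5-.3])
p=np.array([.5226,.1245]);a=np.radians(26.55)
for n,A,B,y,z in(('neck',(129,88),(157,29),-.082,.0125),('waist1',(128,290),(156,245),None,.025),('waist2',(128,335),(155.5,294),None,.025),('bodyend',(127,447),(155,411),None,.022),('end',(126,552),(155,515),.077,.008),('port',(112,368),(143,331),None,.048)):
    X,e=tri([ray(c2,W2(*A)),ray(c3,W3(*B))]); q=R.from_euler('z',-a).apply(X-[*p,0])
    f=lambda g:R.from_euler('z',-a).apply(g-[*p,0])[:2].round(4)
    print(n,X.round(4),'own',q.round(4),np.round(e,4),'exp y',y,'| at assumed z: w2',f(onz(c2,W2(*A),z)),'w3',f(onz(c3,W3(*B),z)))
E
python3 tri.py
```

```text
neck [0.5609 0.0494 0.0121] own [ 0.0007 -0.0843  0.0121] [0.0001 0.0001] exp y -0.082 | at assumed z: w2 [ 0.0006 -0.0842] w3 [ 0.0008 -0.0842]
waist1 [ 0.5322  0.1068 -0.0168] own [ 0.0007 -0.0201 -0.0168] [0.0002 0.0002] exp y None | at assumed z: w2 [ 0.0005 -0.0181] w3 [ 0.0008 -0.0185]
waist2 [0.5245 0.1221 0.0157] own [ 0.0006 -0.003   0.0157] [0.0002 0.0002] exp y None | at assumed z: w2 [ 0.0004 -0.003 ] w3 [ 0.0009 -0.0031]
bodyend [0.507  0.1572 0.0252] own [0.0007 0.0362 0.0252] [0.0002 0.0002] exp y None | at assumed z: w2 [0.0005 0.0365] w3 [0.0009 0.0367]
end [0.4886 0.1941 0.015 ] own [0.0007 0.0774 0.015 ] [0. 0.] exp y 0.077 | at assumed z: w2 [0.0008 0.0789] w3 [0.0006 0.0796]
port [0.5238 0.1335 0.0501] own [0.0051 0.0075 0.0501] [0.0004 0.0004] exp y None | at assumed z: w2 [0.0055 0.0076] w3 [0.0047 0.0075]
```

```bash
python3 plan.py .5231 .1246 .004 116.55
```

```text
now 5.7333 [0.4926 0.1866 0.1218] [-9.0200e+01 -3.0000e-02  1.1673e+02] j [ 42.1  12.  -26.3   0.  -51.5 -15.4] F [ 0.1 -0.4  0.5] op 0.0877
rotvec(tool,now) [0.2  0.18 0.03] shift cm before turn [-6.91 11.77  0.1 ] after turn [-6.91 11.78  0.04]
```

```bash
python3 -m pendant '[[[-2.3,0,0.1,0,0.2,0,1],[-2.3,0,0,0,0,0,1],[-2.3,0,0,0,0,0,1],[0,2,0,0,0,0,1],[0,3,0,0,0,0,1],[0,3,0,0,0,0,1],[0,0,0,0,0,0,1],[0,0,0,0,0,0,1]]]'
python3 plan.py .5231 .1246 .004 116.55
python3 - <<'E'
from h import *
s=snapshot('wrist');save(s,'w4')
E
```

```text
clock: 6.4
tool_pos: [0.5213, 0.1235, 0.0401]
orientation: [-89.9, 0.0, 116.5]
force: [-0.3, 0.1, 0.8]
opening: 0.0877
now 6.4 [0.5213 0.1235 0.0401] [-8.9930e+01  3.0000e-02  1.1654e+02] j [ 34.3  19.  -29.9   0.  -41.1  -7.8] F [-0.3  0.1  0.8] op 0.0877
rotvec(tool,now) [-0.07 -0.01 -0.03] shift cm before turn [ 0.01  3.61 -0.22] after turn [ 0.01  3.61 -0.21]
```

View pics/w4.png

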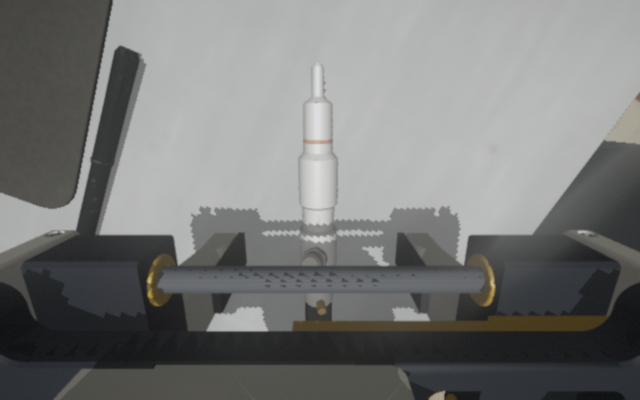

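```bash
python3 -m pendant '[[[0,1.5,-0.2,0,0,0,1],[0,1.5,0,0,0,0,1],[0,0.5,0,0,0,0,1],[0,0,0,0,0,0,1],[0,0,0,0,0,0,0.2],[0,0,0,0,0,0,0.2],[0,0,0,0,0,0,0],[0,0,0,0,0,0,0],[0,0,0,0,0,0,0],[0,0,0,0,0,0,0],[0,0,0,0,0,0,0],[0,0,0,0,0,0,0]]]'
python3 plan.py .5231 .1246 .004 116.55
```

```text
clock: 7.45
tool_pos: [0.5231, 0.1245, 0.0046]
orientation: [-90.0, 0.0, 116.5]
force: [-0.2, -0.5, 0.5]
opening: 0.0399
now 7.45 [0.5231 0.1245 0.0046] [-90.     0.   116.52] j [ 34.3  22.2 -31.4   0.  -36.4  -7.8] F [-0.2 -0.5  0.5] op 0.0399
rotvec(tool,now) [-0.   -0.03 -0.  ] shift cm before turn [ 0.    0.06 -0.01] after turn [ 0.    0.06 -0.01]
```

```bash
python3 -m pendant '[[[0,0,0,0,0,0,0],[0,0,0,0,0,0,0],[0,0,0,0,0,0,0],[0,0,0,0,0,0,0],[0,0,0,0,0,0,0],[0,0,0,0,0,0,0]]]'
python3 -m pendant '[[[0,-1,0,0,0,0,0],[0,-2,0,0,0,0,0],[0,-3,0,0,0,0,0],[0,-3.5,0,0,0,0,0],[0,-1,0,0,0,0,0],[0,0,0,0,0,0,0]]]'
python3 - <<'E'
from h import *
s=snapshot('wrist');save(s,'w5')
E
```

```text
clock: 7.95
tool_pos: [0.523, 0.1245, 0.0045]
orientation: [-90.0, 0.0, 116.5]
force: [0.5, 0.1, 1.2]
opening: 0.0245
clock: 8.45
tool_pos: [0.5246, 0.1255, 0.1129]
orientation: [-90.3, -0.0, 116.5]
force: [0.2, 0.4, -5.0]
opening: 0.0241
```

View pics/w5.png

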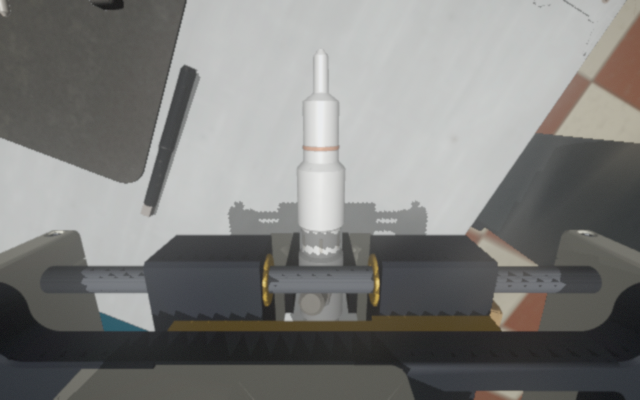

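```bash
python3 - <<'E'
from h import *
s=snapshot('wrist');M=s['mount'];K=s['camera_matrix']
for n,p in(('tip',(320.5,49)),('neck',(320.7,97)),('bodystart',(320.5,166)),('waist1',(321,232)),('bodyL',(298,200)),('bodyR',(345,200))):
    d=M[:3,:3]@np.linalg.inv(K)@np.array([*p,1.]);e=M[:3,3];print(n,[(e+d*((y-e[1])/d[1])).round(4) for y in(-.008,-.0205)])
cv2.imwrite('pics/w6z.png',cv2.resize(s['image'][30:260,270:370,::-1],None,fx=2.6,fy=2.6,interpolation=cv2.INTER_CUBIC))
E
python3 plan.py .49 -.274 .11 88.4
```

```text
tip [array([-0.1042, -0.008 , -0.0008]), array([-0.1019, -0.0205, -0.0008])]
neck [array([-0.0832, -0.008 , -0.0007]), array([-0.0826, -0.0205, -0.0007])]
bodystart [array([-0.0495, -0.008 , -0.0008]), array([-0.0517, -0.0205, -0.0008])]
waist1 [array([-0.0129, -0.008 , -0.0005]), array([-0.0181, -0.0205, -0.0005])]
bodyL [array([-0.0312, -0.008 , -0.0127]), array([-0.035 , -0.0205, -0.0118])]
bodyR [array([-0.0312, -0.008 ,  0.0123]), array([-0.035 , -0.0205,  0.0112])]
now 8.55 [0.5222 0.1243 0.1089] [-8.9970e+01 -5.0000e-02  1.1648e+02] j [ 34.3  13.9 -25.7  -0.1 -50.4  -7.8] F [ 0.1 -1.  -5.9] op 0.0241
rotvec(tool,now) [-0.04 28.08  0.04] shift cm before turn [-34.22  -0.12  20.64] after turn [-39.91  -0.11   2.1 ]
```

View pics/w6z.png

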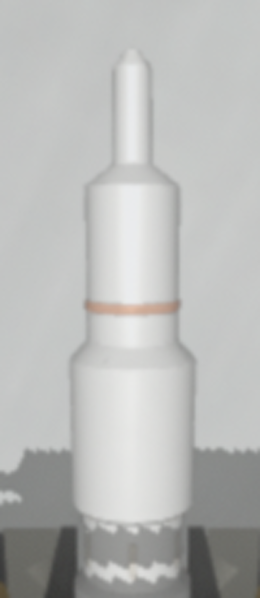

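```bash
python3 -m pendant '[[[0,0,0,0,5,0,0],[0,0,0,0,7,0,0],[0,0,0,0,7,0,0],[0,0,0,0,7,0,0],[-2,0,0,0,2.1,0,0],[-3.8,0,0.3,0,0,0,0],[-3.8,0,0.2,0,0,0,0],[-3.8,0,0.2,0,0,0,0],[-3.8,0,0.2,0,0,0,0],[-3.8,0,0.2,0,0,0,0],[-3.8,0,0.2,0,0,0,0],[-3.8,0,0.2,0,0,0,0]]]'
python3 -m pendant '[[[-3.8,0,0.2,0,0,0,0],[-3.8,0,0.2,0,0,0,0],[-2.5,0,0.1,0,0,0,0],[-1,0,0,0,0,0,0],[0,0,0,0,0,0,0],[0,0,0,0,0,0,0],[0,0,0,0,0,0,0]]]'
python3 plan.py .4926 -.2724 .109 88.4
python3 - <<'E'
from h import *
o=ctrl.get_obs();s=snapshot('wrist');save(s,'w7');np.savez('w7.npz',**{k:v for k,v in s.items()},tp=o['tool_pos'],orr=o['orientation'])
E
```

```text
clock: 9.55
tool_pos: [0.4987, -0.1625, 0.1072]
orientation: [-89.8, -0.0, 88.4]
force: [1.1, 0.9, -4.6]
opening: 0.0244
clock: 10.13
tool_pos: [0.492, -0.2709, 0.1081]
orientation: [-89.9, -0.0, 88.4]
force: [0.5, -0.1, -6.0]
opening: 0.0241
now 10.1333 [ 0.492  -0.2709  0.1081] [-8.986e+01 -5.000e-02  8.842e+01] j [ -8.9  16.2 -22.6  -0.  -51.4   7.3] F [ 0.5 -0.1 -6. ] op 0.0241
rotvec(tool,now) [-0.14  0.02  0.05] shift cm before turn [-0.15 -0.09 -0.07] after turn [-0.15 -0.09 -0.07]
```

View pics/w7.png

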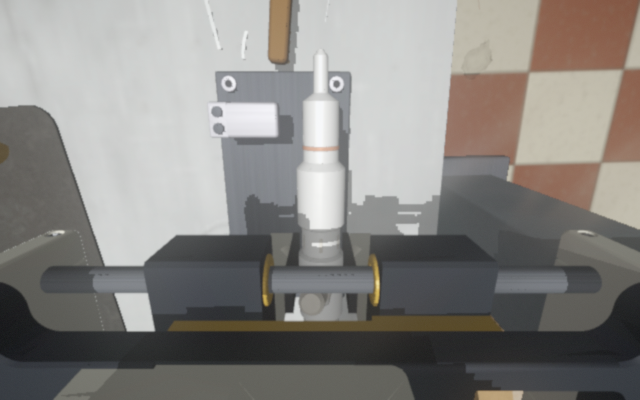

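Run:
```python
from h import *
w=dict(np.load('w7.npz')); c=cam({k:w[k] for k in('camera_matrix','mount')},dict(tool_pos=w['tp'],orientation=w['orr']))
F=np.array([.5226,-.2742,0]);r=R.from_euler('z',-1.6,degrees=True)
def fx(p,z): return (r.inv().apply(onz(c,p,z)-F)*1000).round(1)
print('corner+x-y',fx((216,71),.01),'corner-x-y',fx((350.5,72),.01))
print('toe',fx((278,103),.056),fx((277.5,136),.056),'back',fx((208,102),.056),fx((211,137),.056))
print('brush end',[ (fx((268,62),z),fx((278,64),z),fx((289,62),z)) for z in(0,.013,.026)])
cv2.imwrite('pics/w7z.png',cv2.resize(w['image'][0:160,190:370,::-1],None,fx=4,fy=3.75,interpolation=cv2.INTER_CUBIC))
```

```text
corner+x-y [  53.7 -104.7   10. ] corner-x-y [ -54.3 -104.1   10. ]
toe [ -1.2 -79.1  56. ] [  0.  -57.1  56. ] back [ 46.2 -79.7  56. ] [ 46.6 -56.4  56. ]
brush end [(array([  13.3, -112.9,    0. ]), array([   5.1, -111.4,    0. ]), array([  -4.1, -112.9,    0. ])), (array([  11.2, -111. ,   13. ]), array([   3.4, -109.5,   13. ]), array([  -5.3, -111. ,   13. ])), (array([   9.1, -109.1,   26. ]), array([   1.7, -107.7,   26. ]), array([  -6.5, -109.1,   26. ]))]
```

View pics/w7z.png

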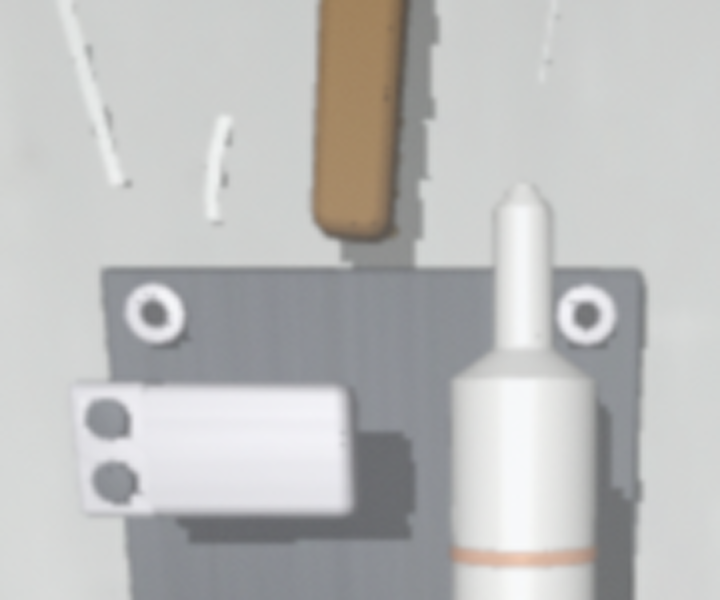

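```bash
python3 -m pendant '[[[0,2,0,0,0,0,0],[0,3,0,0,0,0,0],[0,2.5,0,0,0,0,0],[0,1,0,0,0,0,0],[0,0,0,0,0,0,0],[0,0,0,0,0,0,0],[0,0,0,0,0,0,0]]]'
python3 plan.py .4926 -.2724 .0147 88.4
python3 - <<'E'
from h import *
s=snapshot('wrist');save(s,'w8')
E
```

```text
clock: 10.77
tool_pos: [0.4943, -0.2717, 0.026]
orientation: [-90.1, 0.0, 88.5]
force: [-0.0, 0.2, -3.8]
opening: 0.0244
now 10.7667 [ 0.4943 -0.2717  0.026 ] [-9.013e+01  4.000e-02  8.849e+01] j [ -8.9  22.2 -27.1   0.  -40.5   7.4] F [-0.   0.2 -3.8] op 0.0244
rotvec(tool,now) [ 0.13  0.09 -0.04] shift cm before turn [-0.07  1.13  0.17] after turn [-0.07  1.13  0.17]
```

View pics/w8.png

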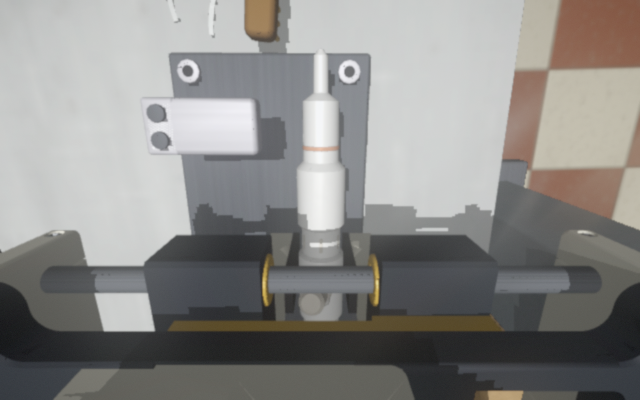

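```bash
python3 -m pendant '[[[-0.07,0.5,0,0,0,0,0],[0,0.4,0,0,0,0,0],[0,0.2,0,0,0,0,0],[0,0,0,0,0,0,0],[0,0,0,0,0,0,0],[0,0,0,0,0,0,0]]]'
python3 plan.py .4926 -.2724 .0147 88.4
```

```text
clock: 11.32
tool_pos: [0.4931, -0.2725, 0.0145]
orientation: [-90.0, 0.0, 88.4]
force: [-1.4, 3.1, 6.2]
opening: 0.0245
now 11.3167 [ 0.4931 -0.2725  0.0145] [-9.004e+01  2.000e-02  8.843e+01] j [ -9.   23.2 -27.7   0.  -39.1   7.4] F [-1.4  3.1  6.2] op 0.0245
rotvec(tool,now) [ 0.04  0.03 -0.02] shift cm before turn [ 0.01 -0.02  0.05] after turn [ 0.01 -0.02  0.05]
```

```bash
python3 -m pendant '[[[0,-0.03,-0.5,0,0,0,0],[0,0,-0.8,0,0,0,0],[0,0,-0.8,0,0,0,0],[0,0,-0.8,0,0,0,0],[0,0,-0.8,0,0,0,0],[0,0,-0.6,0,0,0,0],[0,0,-0.3,0,0,0,0],[0,0,0,0,0,0,0],[0,0,0,0,0,0,0],[0,0,0,0,0,0,0]]]'
cat > fx.py <<'E'
from h import *
o=ctrl.get_obs();q=R.from_euler('z',1.6,degrees=True).apply(o['tool_pos']-[.5226,-.2742,0])
print('tcp in fixture mm',(q*1000).round(1),'yaw',o['orientation'].round(2),'F',o['force'].round(1),'M',o['moment'].round(2),'op',o['opening'].round(4),o['clock'])
s=snapshot('wrist');
import sys; save(s,sys.argv[1])
E
python3 fx.py w9
```

```text
clock: 12.15
tool_pos: [0.5383, -0.2742, 0.0145]
orientation: [-90.0, 0.0, 88.4]
force: [-4.2, -0.2, 6.4]
opening: 0.0245Traceback (most recent call last):
  File "fx.py", line 3, in <module>
    print('tcp in fixture mm',(q*1000).round(1),'yaw',o['orientation'].round(2),'F',o['force'].round(1),'M',o['moment'].round(2),'op',o['opening'].round(4),o['clock'])
                                                                                                                                      ^^^^^^^^^^^^^^^^^^
AttributeError: 'float' object has no attribute 'round'
```

```bash
sed -i "s/o\['opening'\].round(4)/round(o['opening'],4)/" fx.py
python3 -m pendant '[[[0,0,-0.2,0,0,0,0],[0,0,-0.2,0,0,0,0],[0,0,-0.1,0,0,0,0],[0,0,0,0,0,0,0],[0,0,0,0,0,0,0]]]'
python3 fx.py w9
```

```text
clock: 12.57
tool_pos: [0.5424, -0.2743, 0.0145]
orientation: [-89.9, 0.0, 88.4]
force: [-7.0, -0.2, 8.8]
opening: 0.0244
tcp in fixture mm [19.8  0.5 14.5] yaw [-8.988e+01  1.000e-02  8.841e+01] F [-7.  -0.2  8.8] M [ 0.02  2.69 -0.01] op 0.0244 12.5667
```

View pics/w9.png

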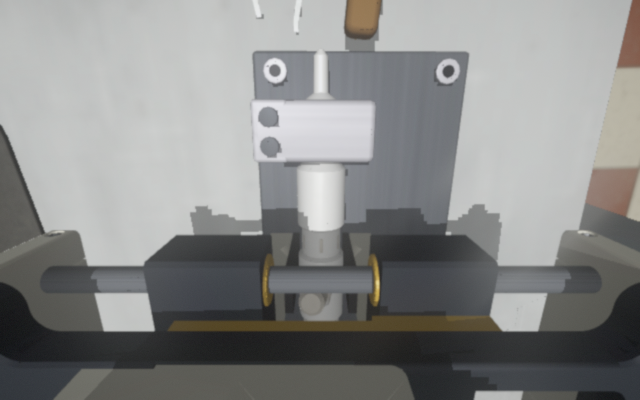

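```bash
python3 -m pendant '[[[0,0,-0.1,0,0,0,0],[0,0,0,0,0,0,0],[0,0,0,0,0,0,0]]]'
python3 -m pendant '[[[0,0,-0.1,0,0,0,0],[0,0,0,0,0,0,0],[0,0,0,0,0,0,0]]]'
python3 fx.py w10
```

```text
clock: 12.87
tool_pos: [0.5432, -0.2743, 0.0145]
orientation: [-89.9, 0.0, 88.4]
force: [-7.5, -0.6, 8.9]
opening: 0.0239
clock: 13.12
tool_pos: [0.5442, -0.2743, 0.0145]
orientation: [-89.9, 0.0, 88.4]
force: [-7.6, -1.0, 8.7]
opening: 0.0247
tcp in fixture mm [21.6  0.5 14.5] yaw [-8.987e+01  1.000e-02  8.841e+01] F [-7.6 -1.   8.7] M [0.09 2.86 0.01] op 0.0247 13.1167
```

Force is still flat, so it is only friction with no contact yet. I'll keep going.

```bash
python3 -m pendant '[[[0,0,-0.1,0,0,0,0],[0,0,0,0,0,0,0],[0,0,0,0,0,0,0]]]'
python3 -m pendant '[[[0,0,-0.1,0,0,0,0],[0,0,0,0,0,0,0],[0,0,0,0,0,0,0]]]'
python3 fx.py w10
```

```text
clock: 13.42
tool_pos: [0.5452, -0.2743, 0.0145]
orientation: [-89.9, 0.0, 88.4]
force: [-7.6, 0.7, 9.7]
opening: 0.0241
clock: 13.67
tool_pos: [0.5462, -0.2743, 0.0145]
orientation: [-89.9, 0.0, 88.4]
force: [-7.9, 0.0, 9.2]
opening: 0.0246
tcp in fixture mm [23.6  0.5 14.5] yaw [-8.987e+01  1.000e-02  8.841e+01] F [-7.9  0.   9.2] M [ 0.1   2.83 -0.01] op 0.0246 13.6667
```

```bash
python3 -m pendant '[[[0,0,-0.1,0,0,0,0],[0,0,0,0,0,0,0],[0,0,0,0,0,0,0]]]'
python3 -m pendant '[[[0,0,-0.1,0,0,0,0],[0,0,0,0,0,0,0],[0,0,0,0,0,0,0]]]'
python3 fx.py w10
```

```text
clock: 13.97
tool_pos: [0.5464, -0.2744, 0.0145]
orientation: [-89.8, 0.0, 88.4]
force: [-10.1, 1.1, 11.4]
opening: 0.024
clock: 14.22
tool_pos: [0.5465, -0.2743, 0.0145]
orientation: [-89.7, -0.0, 88.4]
force: [-11.4, 0.5, 12.6]
opening: 0.0244
tcp in fixture mm [23.9  0.5 14.5] yaw [-8.970e+01 -1.000e-02  8.841e+01] F [-11.4   0.5  12.6] M [0.24 4.58 0.15] op 0.0244 14.2167
```

View pics/w10.png

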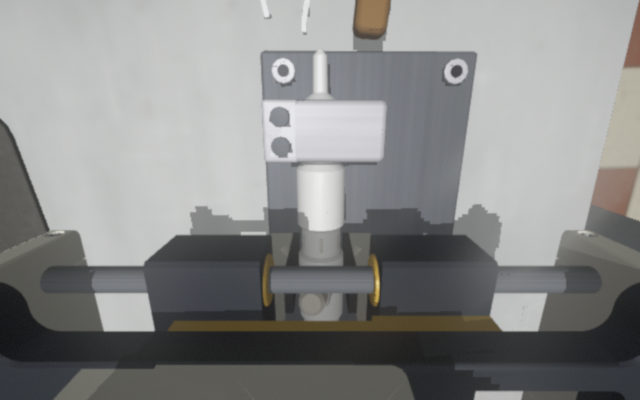

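```bash
python3 -m pendant '[[[0,0,-0.1,0,0,0,0],[0,0,-0.05,0,0,0,0],[0,0,0,0,0,0,0],[0,0,0,0,0,0,0]]]'
python3 fx.py w11
```

```text
clock: 14.6
tool_pos: [0.5466, -0.2744, 0.0145]
orientation: [-89.6, -0.0, 88.4]
force: [-16.0, 0.7, 17.9]
opening: 0.0245
tcp in fixture mm [24.   0.5 14.5] yaw [-8.956e+01 -2.000e-02  8.840e+01] F [-16.    0.7  17.9] M [0.31 6.   0.2 ] op 0.0245 14.6
```

```bash
python3 -m pendant '[[[0,0,0.1,0,0,0,0],[0,-0.05,0.1,0,0,0,0],[0,0,0,0,0,0,0],[0,0,0,0,0,0,0]]]'
python3 -m pendant '[[[0,0,0,0,0,0,0.3],[0,0,0,0,0,0,0.4],[0,0,0,0,0,0,0.6],[0,0,0,0,0,0,0.6],[0,0,0,0,0,0,0.6],[0,0,0,0,0,0,0.6],[0,0,0,0,0,0,0.6],[0,0,0,0,0,0,0.6]]]'
python3 fx.py w12
```

```text
clock: 14.98
tool_pos: [0.5466, -0.2744, 0.0145]
orientation: [-89.8, -0.0, 88.4]
force: [-9.0, -1.5, 6.9]
opening: 0.0244
clock: 15.65
tool_pos: [0.5495, -0.2739, 0.0144]
orientation: [-90.0, 0.0, 88.4]
force: [0.3, -1.1, 0.5]
opening: 0.0524
tcp in fixture mm [26.9  1.  14.4] yaw [-90.01   0.    88.43] F [ 0.3 -1.1  0.5] M [ 0.03  0.09 -0.  ] op 0.0524 15.65
```

View pics/w12.png

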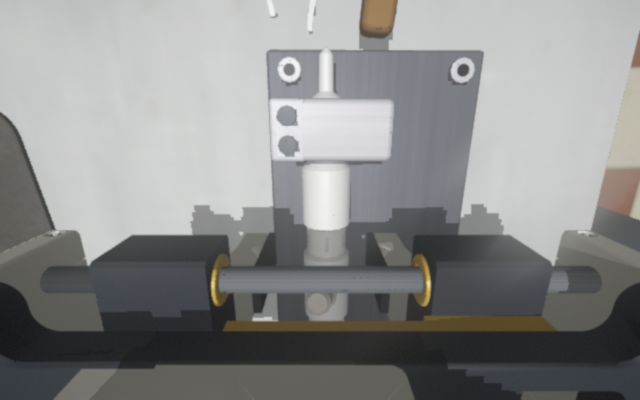

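```bash
python3 -m pendant '[[[0,-0.5,0,0,0,0,0.6],[0,-1,0,0,0,0,0.6],[0,-2,0,0,0,0,0.6],[0,-3,0,0,0,0,0.6],[0,-3.5,0,0,0,0,0.6],[0,-3.5,0,0,0,0,0.6],[0,-2,0,0,0,0,0.6]]]'
python3 -m pendant '[[[2.5,0,0,0,0,0,0.6],[3,0,0,0,0,0,0.6],[2.5,0,0,0,0,0,0.6],[0,0,0,0,0,0,0.6],[0,0,0,0,0,0,0.6],[0,0,0,0,0,0,0.6]]]'
python3 - <<'E'
from h import *
o=ctrl.get_obs();s=snapshot('wrist');save(s,'w13');np.savez('w13.npz',**{k:v for k,v in s.items()},tp=o['tool_pos'],orr=o['orientation'])
s=snapshot('side');cv2.imwrite('pics/s13.png',cv2.resize(s['image'][160:240,270:400,::-1],None,fx=6,fy=6,interpolation=cv2.INTER_CUBIC))
w=np.load('w13.npz')['image'];cv2.imwrite('pics/w13z.png',cv2.resize(w[0:240,220:420,::-1],None,fx=2.5,fy=2.5,interpolation=cv2.INTER_CUBIC))
E
```

```text
clock: 16.28
tool_pos: [0.5507, -0.2747, 0.175]
orientation: [-90.3, 0.1, 88.5]
force: [0.8, -0.3, 0.1]
opening: 0.0523
clock: 16.78
tool_pos: [0.5517, -0.1941, 0.1702]
orientation: [-90.1, 0.0, 88.5]
force: [-0.3, 0.4, -0.0]
opening: 0.0526
```

View pics/w13z.png

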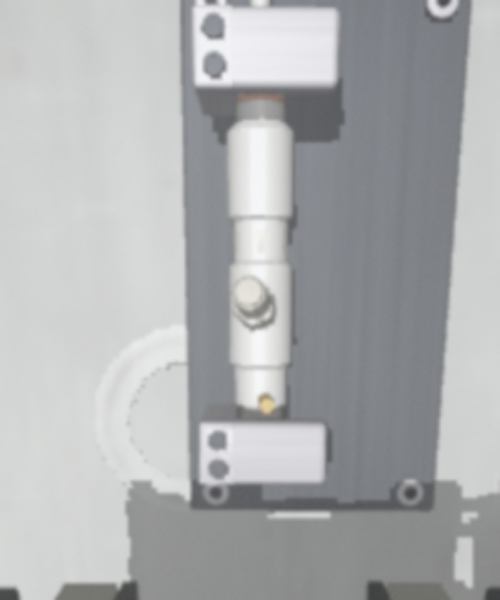

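View pics/s13.png

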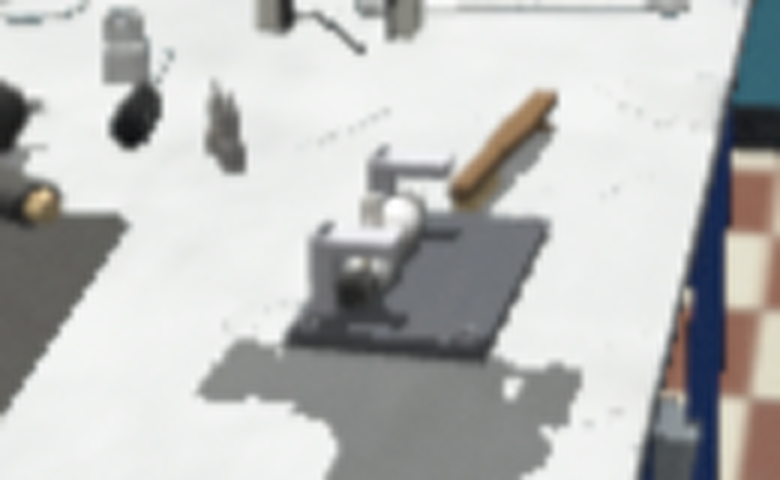

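Run:
```python
from h import *
w=dict(np.load('w13.npz')); c=cam({k:w[k] for k in('camera_matrix','mount')},dict(tool_pos=w['tp'],orientation=w['orr']))
F=np.array([.5226,-.2742,0]);r=R.from_euler('z',-1.6,degrees=True)
def f(u,v,z): return (r.inv().apply(onz(c,(u/2.5+220-.3,v/2.5-.3),z)-F)*1000).round(1)
print('axis',f(260.5,170,.0225),f(260.5,310,.0225),'waist2',f(261,262,.035),'bodyend',f(260,366,.032),'waist1',f(261,216,.035))
print('toes front',f(338,10,.056),f(337,87,.056),f(326,423,.056),f(325,482,.056),'corner',f(191,509,.01),f(432,509,.01),'port',f(251,293,.058))
```

```text
axis [ 24.6 -35.5  22.5] [24.4 16.4 22.5] waist2 [24.4 -1.7 35. ] bodyend [24.6 37.7 32. ] waist1 [ 24.5 -18.1  35. ]
toes front [  0.2 -78.8  56. ] [ -0.2 -56.5  56. ] [ 0.1 56.1 56. ] [-0.2 78.9 56. ] corner [ 55.2 104.1  10. ] [-53.6 103.9  10. ] port [28.1  9.3 58. ]
```

```bash
python3 -c "
from plant import ctrl
o=ctrl.get_obs();print(o['clock'],o['force']);print(ctrl.close_job())"
```

```text
16.8833 [ 0.3023973  -0.55885551  0.1043552 ]
the job is handed in; nothing more can be done
None
```

I picked up the lone injector and laid it on the fixture plate with its side port up, nozzle end to the right. I then slid it under both toes until it stopped against the uprights, let go and backed off. The job was handed in at about 16.9 s of the 38 s allowed.

**Contact:** sideways force held at about 7–8 N while it slid. The tool then stalled at fixture x ≈ 24 mm and the force rose to 16 N.

**Position after release:** the wrist view puts the axis at x ≈ 24.5 mm, equal to within 0.2 mm at two places along the body, and about y = +1 mm. The thick middle is in the gap, one end is under each toe, and the port points up with a slight lean (about 8°) it already had on the bench.

**What disagreed:**
- The stated seat is x = 22 mm. My reading is about 2 mm further in, of which about 1 mm is probably camera bias. The connector's stated 19 mm width gives contact near 23.5 mm, so I went by the contact.
- The first height estimate for the injector was about 19 mm, against 12.5 mm expected. It came from the top view and one wrist view. A second wrist view put the neck at 12.1 mm, and I used that.

**Bystanders:** the brush looked unmoved, with its end about 4–5 mm clear of the nozzle tip as it passed. I never went near the reamer, but I did not measure either one again at the end.

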